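# Shut and pin the specimen chest

### The job

The specimen chest is packed for transport but its lid is still standing half open. Shut the lid fully, swing the steel hasp on its front down flat over the staple, then push the L-shaped locking pin sideways through the staple, fully home with its handle up against the staple, and leave it there. Do not disturb the beaker, the two sample vials or the tissue carton standing nearby.

Things in the scene. Friction and masses are not known exactly. Their poses are not given: they have to be found in the camera images.
- chest: grey chest with aluminium edging, fixed; 115 deep (its x) x 200 wide (y) x 170 high shut: base shell 105, lid shell 65. Origin: centre of its underside on the worktop; x to its back, y to its left as the robot sees it, z up; front face at x = -57.5 mm. The lid front overtops the staple by 108 mm: a vertical gripper near hasp or staple strikes it, so lean it 27-40 degrees back to the robot there
- lid (a joint): lid on a stiff friction hinge along the chest's back edge (line along chest y at x = +57.5, z = 105 mm of the chest): 0 shut, grows as it opens (rad), limit 1.3; stands where it is left; some 3 N down near the front edge of its top closes it
- lid_edge (a point): middle of the lid's top front edge (115 mm in front of the lid hinge line and 65 mm above it when shut)
- hasp (a joint): steel hasp hinged on the lid's front face (friction hinge, stands where it is left, about 2 N moves it): 0 hangs down flat against the chest front when the lid is shut, 1.57 stands straight out from the lid front, limit 2.2 (rad)
- hasp_hinge (a point): middle of the hasp's hinge line, along the chest's y; lid shut: 130 mm above the worktop, 4.5 mm in front of the chest's front face. Its frame turns with the hasp: plate along its -z, outer side to its -x
- hasp_end (a point): middle of the hasp's free end, 100 mm from the hinge line. The plate is 56 wide, 3 thick, in the plane of its hinge line; solid to 55 mm from the hinge (press it at about 38 mm), then a window 38 wide x 26 long (55 to 81 mm) that passes over the staple, then solid, with a rolled lip at the end
- staple (a point): centre of the staple's opening, 62 mm above the worktop, 14 mm in front of the chest's front face; axes as the chest. The staple is a bridge of 3 mm steel strap, 30 wide along chest y, 21.5 high outside, standing 25 mm out. Its tunnel runs along chest y, open at both ends: 15.5 high, 16 deep between the shut hasp's plate and the front strap
- pin: loose L-shaped locking pin, 0.1 kg, lying flat, front right. Steel shank: 12 mm round, along its +y, 78 long, last 14 tapered to 6. Black handle: 76 long (x -70 to +6) x 16 wide (y -16 to 0) x 12 high. Origin: underside, below where the shank axis leaves the handle; axis at z = 6 mm. Shank points to the robot's left, handle to the robot, +-30 degrees. Grip the handle's width, 42 mm from the axis
- pin_mid (a point): point on the shank's axis 15 mm from the handle; it coincides with the staple's centre when the pin is fully home
- pin_tip (a point): the shank's tip, 78 mm from the handle
- glass_beaker: glass beaker, 55 mm across, 70 mm high, standing left of the work; origin under its centre
- sample_vial_1: small vial with white cap, 23 mm across, 52 mm high, left in front; origin under its centre
- sample_vial_2: vial with black cap, 27 mm across, 60 mm high, left in front; origin under its centre
- lens_tissue: flat carton 66 x 112 x 18 mm, on the right; origin under its centre
There are look-alikes about, which are no part of the job. Leave any blue look-alike of the pin alone.

How it is judged:
By the outcome, as a careful person would: the job done as asked, in the order asked, and still so for the second after the job is handed in, with the robot touching nothing.
It also fails if it takes over 61 s, if anything falls off the work surface, if the arm or the gripper's body presses on something with over 40 N, if the wrist force passes 120 N, or if a joint passes its speed limit or range.

### The arm

A 7-joint arm with a two-finger parallel gripper is mounted at the origin on a cart in front of the work surface, level with it; the furniture and walls round the work are solid. World frame = base frame: x ahead of the robot, y to its left, z up, the work surface at z = 0. Lengths are in m, angles in rad, forces in N, time in s.
With the tool pointing down it reaches from about 0.4 to 0.875 m from the base axis. Payload 19.3 kg.
Tool frame: the origin (TCP) lies midway between the tips of the shut fingers; the grasp point (between the pads) lies 19 mm behind it; z points along the fingers, y is the line along which they close (so a half turn about z gives the same grasp; the last joint's range is limited). The gripper opens to 85 mm and grips with 20 to 120 N. Pads are 22 mm wide; open, the fingers measure 114 mm over their backs; the gripper's body (76 mm by 85 mm) begins 54 mm behind the grasp point. The pads swing forward as they close: fully open they stand 13 mm farther back than shut.
Start: joints at [1.048, 0.521, -0.036, 1.599, 0.021, 1.021, -0.113], TCP at [0.273, -0.562, 0.231] pointing down, gripper open.
Joint ranges: [-2.91, 2.91], [-0.3, 2.13], [-1.5, 1.42], [0.17, 2.43], [-1.26, 4.41], [0.16, 1.93], [-2.52, 2.52]. Speed limits (rad/s): [1.89, 1.89, 2.39, 2.39, 3.01, 3.01, 3.01].

### API

Orientations are given as [roll, pitch, yaw] about the fixed x, y, z axes, in that order (R = Rz(yaw) Ry(pitch) Rx(roll)).
In Python, from workcell import * gives the robot as it stands. The module is installed in compiled form; this text tells all that it offers.
- The arm moves only by the tool play_rows, never from a script. Its argument "deltas" is a list of rows, each a list of 7 numbers: the shift along the tool's x, y, z in units of 500 mm (1.0 is 500 mm), then the turn, a rotation vector about the tool's x, y, z in units of 120 degrees (1.0 is 120 degrees), then the closure, from 0 (fully open) to 1 (shut). A call has 1 to 10 rows; each row is the pose to reach, as a shift and turn from the pose commanded when the call began, along the tool's axes at that moment; what a row does not reach only later rows make up. A row lasts 1/10 s, in which the tool goes at most 50 mm and 8.59 degrees, less where a joint would pass 70% of its speed; a pose out of reach is approached as far as the arm can. A call with a number of a shift or a turn outside -1 to 1 is refused whole. A call with a gripper value outside its range is refused whole. The fingers move at their own pace and stop on an object; "newtons" is the grip in N (left out, the last holds). Time passes only in rows, so rows that repeat a pose let the fingers close. It gives the time, the measured TCP pose, the force, the opening and the grip force at its end, in the units of the state.
- observe(): the state, without advancing time (a new reading comes with each control period).
- grab_frame(name): name is "side" or "top"; returns the picture (480x640x3 uint8, red, green, blue); there is no depth.
- get_calibration(name): a dict with "fovy" (degrees; the focal length in pixels is half the picture's height over the tangent of half this angle, whatever the lens; pixels are square), "cx", "cy" (the principal point, pixels), "k1" (the pictures are not rectified: a ray, as slopes to the right and down, at radius r is drawn at 1 + k1 r^2 times it, then the intrinsics apply), "xyz" and "rotation" of the camera in the world. Camera axes: x right, y down, z forward; pixel columns grow to the right and rows downward; lengths in m; the calibration is good to about 2 mm. A picture is of the moment at which its call begins. get_calibration takes no time and is no camera call.
- job_done(): hands the job in; it is judged then, once.
The state is a dict: "clock": time; "qpos": joint angles; "qd": joint speeds; "joint_efforts": joint torques, N m; "position": TCP position; "tool_rot": TCP orientation; "force": force on the tool from outside, world axes, zero at the start; "moment": the same for the moment, N m; "grip_width": finger opening in m; "finger_force": force on a finger pad.
Only numpy, scipy, OpenCV 4.12 (cv2) and the standard library are available. Lean on these libraries where they do the work, as an engineer would, in place of code of your own. Each camera call takes 0.05 s, during which the arm holds its last target. There are 200 camera calls.

## Working session

There is one attempt and no reset: what is moved stays moved. The work goes in short steps, Python scripts to look and compute and a tool call to move; the robot and the scene stay as the last step left them, time stands still between calls to the robot, and variables do not carry over. Pictures are saved under pics/ and viewed, at most 10 in all, crops included, and the job is handed in when it is done.

Besides the shell and the picture viewer there is one more tool, called after ">>>" as name(argument=value, ...) on one line, values as JSON. play_rows: Moves the arm, as the interface text tells. Its arguments: {"type":"object","properties":{"deltas":{"type":"array"},"newtons":{"type":"number"}},"required":["deltas"]}

```bash
mkdir -p pics
python3 - <<'E'
from workcell import *
import cv2
o=observe()
for k,v in o.items(): print(k,v)
for n in("side","top"):
    print(n,get_calibration(n)); cv2.imwrite(f"pics/{n}0.png",grab_frame(n)[:,:,::-1])
E
```

```text
clock 0.0
qpos [ 1.0478042   0.52201619 -0.0362918   1.59996956  0.02118793  1.02109514
 -0.11280937]
qd [ 3.38743343e-05  5.02454954e-06  6.94298056e-04  1.23106260e-03
  1.64074916e-03  1.10852897e-03 -9.12278509e-05]
joint_efforts [-2.13921489e-04 -9.27121639e+01  1.97964169e+00 -3.69933379e+01
  1.78242638e-02  8.01956572e-03 -5.14354213e-05]
position [ 0.27323716 -0.56175531  0.23073853]
tool_rot [-3.14049221e+00  8.52115401e-05  4.52734943e-01]
force [ 0.00472812  0.45615324 -0.45319396]
moment [-0.06182546  0.00429903  0.04744326]
finger_force 0.0
grip_width 0.08541128079255322
side {'fovy': 44.312486793661904, 'cx': 319.915868024549, 'cy': 245.84348107768923, 'k1': -0.0508138306556567, 'xyz': array([-0.48916939,  0.27746616,  1.07548845]), 'rotation': array([-2.27622137,  0.01416507, -2.01727081])}
top {'fovy': 48.12767811675207, 'cx': 317.54384449674694, 'cy': 252.46681386265422, 'k1': -0.07832708614102599, 'xyz': array([ 0.28729389, -0.18371858,  1.48247393]), 'rotation': array([-2.95508313,  0.01992688, -1.59648234])}
```

View pics/side0.png

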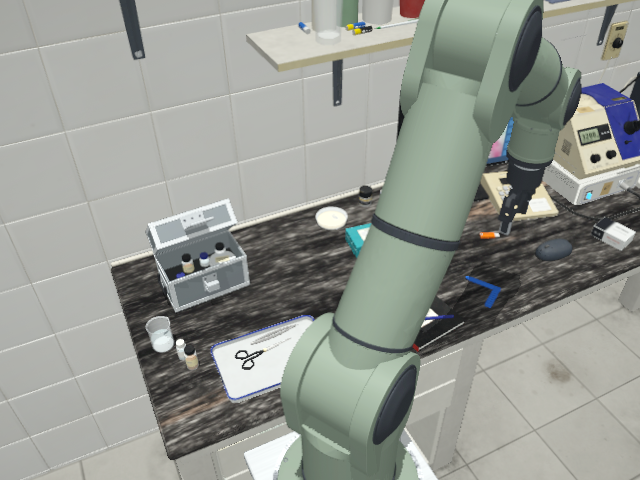

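View pics/top0.png

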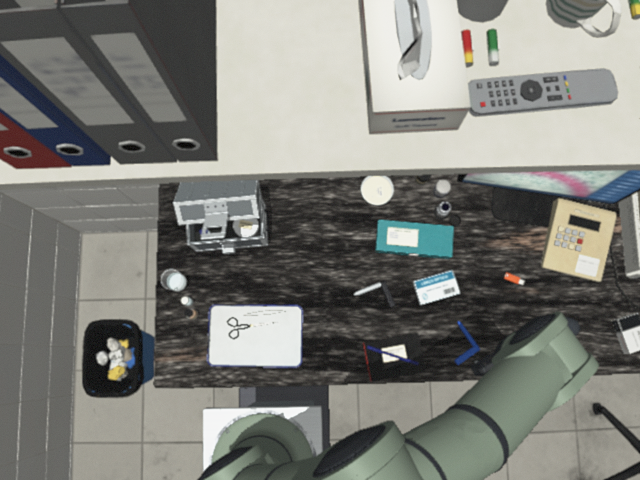

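```bash
cat > h.py <<'E'
import numpy as np, cv2
from scipy.spatial.transform import Rotation as R
from workcell import *
def cam(n):
    c=get_calibration(n); f=240/np.tan(np.radians(c['fovy'])/2)
    return c,f,R.from_euler('xyz',c['rotation']).as_matrix()
def ray(n,u,v):
    c,f,M=cam(n); d=np.array([(u-c['cx'])/f,(v-c['cy'])/f]); s=d.copy()
    for _ in range(20): s=d/(1+c['k1']*(s@s))
    return c['xyz'],M@np.r_[s,1]
def plane(n,u,v,z):
    o,d=ray(n,u,v); return o+d*(z-o[2])/d[2]
def proj(n,P):
    c,f,M=cam(n); q=(np.atleast_2d(P)-c['xyz'])@M; s=q[:,:2]/q[:,2:]
    s=s*(1+c['k1']*(s**2).sum(1,keepdims=True)); return s*f+[c['cx'],c['cy']]
def tri(a,b):
    (o1,d1),(o2,d2)=ray('side',*a),ray('top',*b)
    t=np.linalg.lstsq(np.c_[d1,-d2],o2-o1,rcond=None)[0]
    p,q=o1+t[0]*d1,o2+t[1]*d2; return (p+q)/2,np.linalg.norm(p-q)
def crop(n,x0,y0,x1,y1,w,h,name=None,img=None):
    im=grab_frame(n) if img is None else img
    im=cv2.resize(im[y0:y1,x0:x1],(w,h),interpolation=cv2.INTER_CUBIC)
    return im
E
python3 - <<'E'
from h import *
t=cv2.imread('pics/top0.png');s=cv2.imread('pics/side0.png')
a=crop('',160,170,280,260,400,300,img=t);b=crop('',345,270,405,315,400,300,img=t);c=crop('',140,195,260,285,400,300,img=s);d=crop('',370,210,490,300,400,300,img=t)
cv2.imwrite('pics/m1.png',np.vstack([np.hstack([a,b]),np.hstack([c,d])]))
print(plane('top',415,238,0.018),plane('top',437,288,0.018),plane('top',160,380,0),plane('top',360,290,0.006))
for u,v in [(378,221),(452,226),(376,252),(450,256)]: print(plane('top',u,v,.018))
for u,v in [(414,283),(453,271),(459,290),(420,304)]: print(plane('top',u,v,.018))
E
```

```text
[ 0.59735046 -0.43403183  0.018     ] [ 0.45572434 -0.48617583  0.018     ] [0.22589841 0.27815932 0.        ] [ 0.4578733  -0.27581914  0.006     ]
[ 0.64905535 -0.3332845   0.018     ]
[ 0.62865603 -0.5399401   0.018     ]
[ 0.56090389 -0.32358948  0.018     ]
[ 0.54359945 -0.52815223  0.018     ]
[ 0.47140266 -0.42386042  0.018     ]
[ 0.50140994 -0.53349221  0.018     ]
[ 0.44836681 -0.54630674  0.018     ]
[ 0.41335746 -0.43695249  0.018     ]
```

View pics/m1.png

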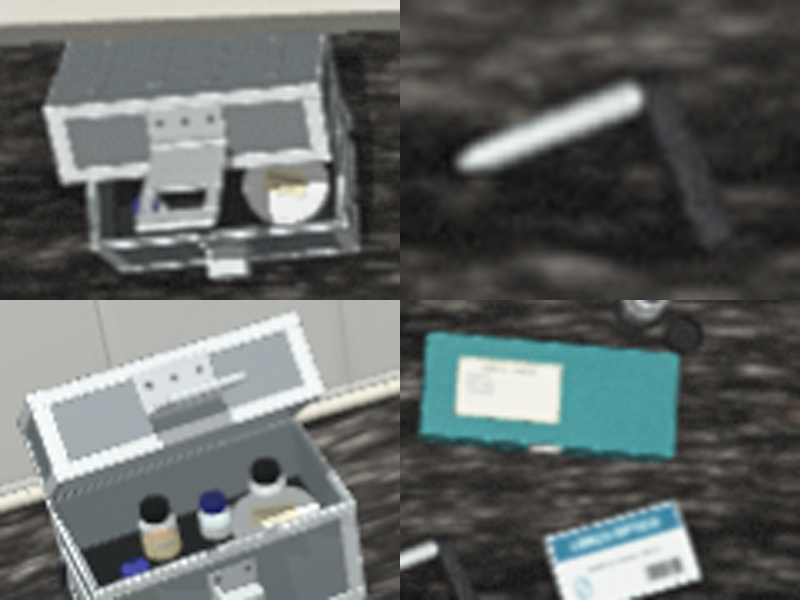

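```bash
cat > model.py <<'E'
from h import *
from scipy.optimize import least_squares
def rel(a,v): # lid rel
    x,y,z=v; return [57.5+x*np.cos(a)+z*np.sin(a),y,105-x*np.sin(a)+z*np.cos(a)]
def lid(a,y,z): return rel(a,(-115,y,z))
def hasp(a,b,y,L): return rel(a,(-119.5-L*np.sin(b),y,25-L*np.cos(b)))
def W(p,v): 
    c,s=np.cos(p[2]),np.sin(p[2]); v=np.asarray(v)/1000
    return np.r_[p[0]+c*v[0]-s*v[1],p[1]+s*v[0]+c*v[1],v[2]]
def pts(p):
    a,b=p[3],p[4]
    return dict(lTL=lid(a,100,65),lTR=lid(a,-100,65),lBR=lid(a,-100,0),lBL=lid(a,100,0),
      bTL=[-57.5,100,105],bTR=[-57.5,-100,105],bBR=[-57.5,-100,0],bBL=[-57.5,100,0],
      hL=hasp(a,b,28,100),hR=hasp(a,b,-28,100),hhL=hasp(a,b,28,0),hhR=hasp(a,b,-28,0),sL=[-82.5,15,72.75],sR=[-82.5,-15,72.75],sbL=[-82.5,15,51.25])
def fit(obs,p0,free=range(5)):
    free=list(free)
    def f(q):
        p=np.array(p0,float); p[free]=q; P=pts(p)
        return np.concatenate([(proj(n,W(p,P[k]))[0]-uv) for n,k,uv in obs])
    r=least_squares(f,np.array(p0,float)[free],loss='soft_l1',x_scale=[.05]*len(free))
    p=np.array(p0,float); p[free]=r.x; return p,f(r.x).reshape(-1,2)
E
python3 - <<'E'
from model import *
S=lambda x,y:(140+.3*x,195+.3*(y-300)); T=lambda x,y:(160+.3*x,170+.3*y)
obs=[('side','lTL',S(25,395)),('side','lTR',S(298,313)),('side','lBR',S(325,393)),('side','lBL',S(55,492)),('side','bTR',S(354,497)),
('top','lTL',T(45,103)),('top','lTR',T(320,97)),('top','lBL',T(62,182)),('top','lBR',T(328,158)),('top','hL',T(138,225)),('top','hR',T(215,222)),('side','hR',S(245,376)),('side','bBR',(247.5,287)),('top','sL',T(207,262)),('top','sR',T(247,262))]
p,r=fit(obs,[.6,.15,0,.8,1.])
print(p); print([(o[1],x.round(1).tolist()) for o,x in zip(obs,r)])
P=pts(p)
out=[]
for n,(x0,y0) in (('side',(140,190)),('top',(160,165))):
    im=cv2.resize(cv2.imread(f'pics/{n}0.png')[y0:y0+130,x0:x0+120],None,fx=3.3,fy=3.3,interpolation=cv2.INTER_CUBIC)
    for k,v in P.items():
        u=(proj(n,W(p,v))[0]+.5-[x0,y0])*3.3; cv2.circle(im,tuple(int(i) for i in u),3,(0,0,255) if k[0]!='b' else (0,255,0),1)
    out.append(im)
cv2.imwrite('pics/ov.png',np.hstack(out))
A=plane('top',381,283.8,.006);B=plane('top',354,294.5,.006);C=plane('top',392.3,306.5,.006)
print('pin',A,B,C,np.linalg.norm(A-B),np.linalg.norm(A-C),np.degrees(np.arctan2(*(B-A)[[1,0]])),np.degrees(np.arctan2(*(A-C)[[1,0]])))
for u,v in((172,283),): print('beaker',plane('top',u,v,.035))
for u,v in((186,300),(193,313)): print('vial',plane('top',u,v,.055))
E
```

```text
[0.65191078 0.0826768  0.04278747 0.72036821 1.57552333]
[('lTL', [1.6, 0.5]), ('lTR', [-0.5, 0.5]), ('lBR', [-0.0, 1.6]), ('lBL', [1.7, -2.3]), ('bTR', [-1.3, 0.3]), ('lTL', [0.4, 0.5]), ('lTR', [-0.9, -3.8]), ('lBL', [0.9, -1.4]), ('lBR', [0.1, -0.0]), ('hL', [-1.1, 0.1]), ('hR', [-0.4, -0.7]), ('hR', [0.4, 0.5]), ('bBR', [1.3, -2.4]), ('sL', [-0.1, 1.2]), ('sR', [-1.0, 0.4])]
pin [ 0.47339069 -0.3344893   0.006     ] [ 0.44589993 -0.25881794  0.006     ] [ 0.40981722 -0.36258652  0.006     ] 0.08051022287017699 0.06950567469344489 109.96564971240126 23.843733253819014
beaker [0.48767667 0.23952728 0.035     ]
vial [0.43785973 0.19443737 0.055     ]
vial [0.40253754 0.17489623 0.055     ]
```

View pics/ov.png

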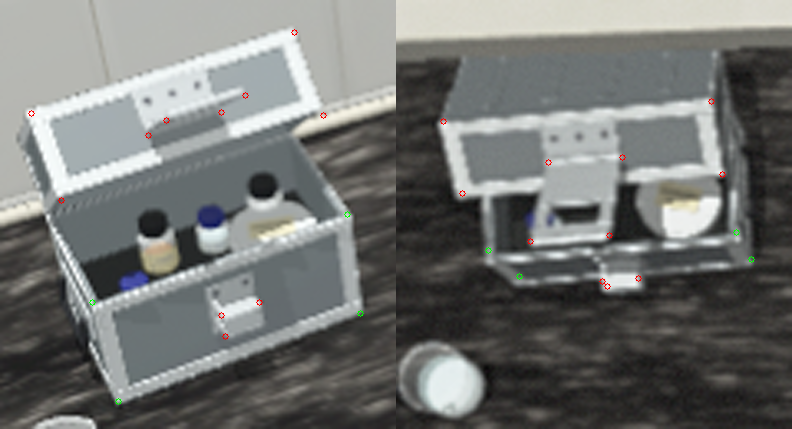

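```bash
cat > go.py <<'E'
from model import *
CH=[0.65191,0.08268,0.0428]
def Rt(yaw,lean): return R.from_euler('z',yaw)*R.from_euler('x',np.pi)*R.from_euler('y',lean)
def chest(v,ch=None): return W(ch or CH,v)
def deltas(targets,base=None):
    """targets: list of (pos,yaw,lean); base (pos,R) default measured"""
    if base is None:
        o=observe(); base=(o['position'],R.from_euler('xyz',o['tool_rot']))
    p0,R0=base
    for pos,yaw,lean in targets:
        d=R0.inv().apply(np.array(pos)-p0)/.5; r=(R0.inv()*Rt(yaw,lean)).as_rotvec()/np.radians(120)
        print(np.r_[d,r].round(4).tolist(), 'rows>=%.1f'%max(np.linalg.norm(d)*10,np.linalg.norm(r)*120/8.59))
E
python3 - <<'E'
from go import *
e=lambda a:[57.5-115*np.cos(a)+65*np.sin(a)+6,0,105+115*np.sin(a)+65*np.cos(a)]
y=.043
def at(a,dz): v=e(a); v[2]+=dz; return (chest(v),y,0)
T=[([.45,-.25,.33],y,0),at(.72,60),at(.72,5)]
deltas(T)
print('then from there')
base=(T[-1][0],Rt(y,0))
deltas([at(a,-2) for a in(.65,.5,.4,.3,.2,.1,.05,0)],base)
for z in(.6,.8): print(plane('top',320,178,z))
E
```

```text
[0.5906, -0.4063, -0.1981, -0.0005, 0.0001, 0.1957] rows>=7.4
[1.2813, -0.812, -0.1171, -0.0005, 0.0001, 0.1957] rows>=15.2
[1.2813, -0.8119, -0.0071, -0.0005, 0.0001, 0.1957] rows>=15.2
then from there
[-0.0172, -0.0, 0.0207, 0.0, 0.0, 0.0] rows>=0.3
[-0.0523, -0.0, 0.039, 0.0, 0.0, 0.0] rows>=0.7
[-0.074, -0.0, 0.0541, 0.0, 0.0, 0.0] rows>=0.9
[-0.0941, -0.0, 0.0712, 0.0, 0.0, 0.0] rows>=1.2
[-0.1124, -0.0, 0.0903, 0.0, 0.0, 0.0] rows>=1.4
[-0.1287, -0.0, 0.1111, 0.0, 0.0, 0.0] rows>=1.7
[-0.136, -0.0, 0.1221, 0.0, 0.0, 0.0] rows>=1.8
[-0.1428, -0.0, 0.1334, 0.0, 0.0, 0.0] rows>=2.0
[ 0.58432581 -0.17798034  0.6       ]
[ 0.5170078  -0.17928083  0.8       ]
```

>>> play_rows(deltas=[[0,0,-0.1,0,0,0.04,1],[0.1,-0.07,-0.198,0,0,0.1,1],[0.2,-0.14,-0.198,0,0,0.15,1],[0.3,-0.2,-0.198,0,0,0.196,1],[0.4,-0.27,-0.198,0,0,0.196,1],[0.5,-0.34,-0.198,0,0,0.196,1],[0.59,-0.406,-0.198,0,0,0.196,1],[0.59,-0.406,-0.198,0,0,0.196,1],[0.59,-0.406,-0.198,0,0,0.196,1]], newtons=40)

```text
clock: 1.0
position: [0.4518, -0.246, 0.3303]
tool_rot: [-3.14, -0.001, 0.047]
force: [-1.0, -0.1, -0.4]
grip_width: -0.0
finger_force: 0.0
```

Run:
```python
from go import *
for z in np.arange(.4,1,.1): print(z,plane('side',265,70,z),plane('side',410,40,z),plane('top',320,178,z)[0],plane('top',320,168,z)[0])
e=lambda a:[57.5-115*np.cos(a)+65*np.sin(a)+6,0,105+115*np.sin(a)+65*np.cos(a)]
def at(a,dz): v=e(a); v[2]+=dz; return (chest(v),.043,0)
print(observe()['position'],observe()['qpos']);deltas([at(.72,60),at(.72,5)])
```

```text
0.4 [ 0.9709625  -0.24339992  0.4       ] [ 0.97327951 -0.71348832  0.4       ] 0.6516438097751409 0.6738281937272113
0.5 [ 0.75480309 -0.16629038  0.5       ] [ 0.75677708 -0.56678641  0.5       ] 0.6179848079925081 0.6381197768636623
0.6 [ 0.53864367 -0.08918083  0.6       ] [ 0.54027465 -0.42008449  0.6       ] 0.5843258062098752 0.6024113600001133
0.7 [ 0.32248425 -0.01207128  0.7       ] [ 0.32377222 -0.27338258  0.7       ] 0.5506668044272423 0.5667029431365644
0.7999999999999999 [0.10632484 0.06503826 0.8       ] [ 0.1072698  -0.12668067  0.8       ] 0.5170078026446094 0.5309945262730155
0.8999999999999999 [-0.10983458  0.14214781  0.9       ] [-0.10923263  0.02002124  0.9       ] 0.4833488008619766 0.4952861094094666
[ 0.45175374 -0.24598786  0.33031258] [ 0.46506845  0.24791294 -0.09992989  1.75250798  0.02549139  1.14245089
 -1.16612899]
[0.4706, -0.6375, 0.0822, -0.0006, -0.0003, 0.0019] rows>=8.0
[0.4705, -0.6374, 0.1922, -0.0006, -0.0003, 0.0019] rows>=8.2
```

Run:
```python
from go import *
def at(a,dx,dz): 
    v=np.array(rel(a,(-105,0,65)))+[11+dx,0,dz]; return (chest(v),.043,0)
T=[([.45,.07,.33],.043,0),at(.72,6,60),at(.72,6,8)]
print(T)
deltas(T)
print('then from there')
base=(T[-1][0],Rt(.043,0))
deltas([at(a,0,0) for a in(.72,.6,.5,.4,.3,.2,.1,.05,0)],base)
```

```text
[([0.45, 0.07, 0.33], 0.043, 0), (array([0.69029522, 0.08432389, 0.28310276]), 0.043, 0), (array([0.69029522, 0.08432389, 0.23110276]), 0.043, 0)]
[0.0262, -0.6314, 0.0014, -0.0006, -0.0003, 0.0019] rows>=6.3
[0.5076, -0.6373, 0.0954, -0.0006, -0.0003, 0.0019] rows>=8.2
[0.5075, -0.6372, 0.1994, -0.0006, -0.0003, 0.0019] rows>=8.4
then from there
[-0.012, -0.0, 0.016, 0.0, 0.0, 0.0] rows>=0.2
[-0.0398, -0.0, 0.0263, 0.0, 0.0, 0.0] rows>=0.5
[-0.0618, -0.0, 0.0374, 0.0, 0.0, 0.0] rows>=0.7
[-0.0826, -0.0, 0.0507, 0.0, 0.0, 0.0] rows>=1.0
[-0.102, -0.0, 0.066, 0.0, 0.0, 0.0] rows>=1.2
[-0.1198, -0.0, 0.0831, 0.0, 0.0, 0.0] rows>=1.5
[-0.1358, -0.0, 0.1019, 0.0, 0.0, 0.0] rows>=1.7
[-0.1431, -0.0, 0.1119, 0.0, 0.0, 0.0] rows>=1.8
[-0.1498, -0.0, 0.1222, 0.0, 0.0, 0.0] rows>=1.9
```

>>> play_rows(deltas=[[0.01,-0.1,0,0,0,0,1],[0.02,-0.2,0,0,0,0,1],[0.02,-0.3,0,0,0,0,1],[0.03,-0.4,0,0,0,0,1],[0.06,-0.49,0,0,0,0,1],[0.12,-0.57,0,0,0,0,1],[0.2,-0.637,0,0,0,0,1],[0.3,-0.637,0.03,0,0,0,1],[0.4,-0.637,0.06,0,0,0,1],[0.5,-0.637,0.09,0,0,0,1]])

```text
clock: 2.0
position: [0.68, 0.0783, 0.2867]
tool_rot: [3.141, 0.0, 0.043]
force: [-0.1, 0.0, 1.5]
grip_width: 0.0004
finger_force: 0.0
```

Run:
```python
from go import *
o=observe();print(o['position'],o['tool_rot'],o['force'])
def at(a,dx,dz): 
    v=np.array(rel(a,(-105,0,65)))+[11+dx,0,dz]; return (chest(v),.043,0)
deltas([at(.72,6,8)]+[at(a,0,0) for a in(.72,.6,.5,.4,.3,.2,.1,0)])
a=grab_frame('side')[:,:,::-1];b=grab_frame('top')[:,:,::-1]
cv2.imwrite('pics/c2.png',np.hstack([cv2.resize(a[130:330,100:300],(400,400)),cv2.resize(b[130:330,130:330],(400,400))]))
```

```text
[0.6799689  0.0782779  0.28666874] [3.14128675e+00 3.02653618e-04 4.26323999e-02] [-0.07221783  0.02680242  1.54569651]
[0.0212, -0.0112, 0.1111, 0.0001, 0.0001, -0.0002] rows>=1.1
[0.0092, -0.0112, 0.1271, 0.0001, 0.0001, -0.0002] rows>=1.3
[-0.0186, -0.0112, 0.1375, 0.0001, 0.0001, -0.0002] rows>=1.4
[-0.0406, -0.0112, 0.1486, 0.0001, 0.0001, -0.0002] rows>=1.5
[-0.0614, -0.0112, 0.1618, 0.0001, 0.0001, -0.0002] rows>=1.7
[-0.0808, -0.0112, 0.1771, 0.0001, 0.0001, -0.0002] rows>=2.0
[-0.0986, -0.0112, 0.1942, 0.0001, 0.0001, -0.0002] rows>=2.2
[-0.1146, -0.0112, 0.2131, 0.0001, 0.0001, -0.0002] rows>=2.4
[-0.1286, -0.0112, 0.2334, 0.0001, 0.0001, -0.0002] rows>=2.7
```

View pics/c2.png

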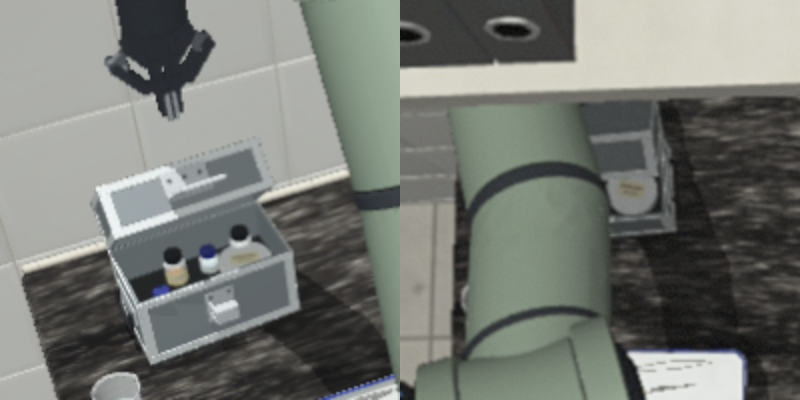

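>>> play_rows(deltas=[[0.021,-0.011,0.06,0,0,0,1],[0.021,-0.011,0.111,0,0,0,1],[0.009,-0.011,0.127,0,0,0,1],[-0.005,-0.011,0.132,0,0,0,1],[-0.019,-0.011,0.138,0,0,0,1],[-0.03,-0.011,0.143,0,0,0,1],[-0.041,-0.011,0.149,0,0,0,1]])

```text
clock: 2.8
position: [0.6574, 0.0824, 0.2146]
tool_rot: [3.141, -0.002, 0.042]
force: [-0.5, -2.2, 11.4]
grip_width: 0.0001
finger_force: 4.6
```

>>> play_rows(deltas=[[-0.01,0,0.006,0,0,0,1],[-0.02,0,0.013,0,0,0,1],[-0.03,0,0.02,0,0,0,1],[-0.04,0,0.028,0,0,0,1],[-0.05,0,0.037,0,0,0,1],[-0.058,0,0.045,0,0,0,1]])

```text
clock: 3.4
position: [0.6278, 0.0812, 0.1915]
tool_rot: [3.141, 0.0, 0.042]
force: [-2.3, -0.7, 7.6]
grip_width: 0.0003
finger_force: 3.2
```

Run:
```python
from go import *
o=observe();print(o['position'],o['tool_rot'],o['force'])
def at(a,dx,dz): 
    v=np.array(rel(a,(-105,0,65)))+[11+dx,0,dz]; return (chest(v),.043,0)
deltas([at(a,0,0) for a in(.3,.2,.1,.05,0)])
```

```text
[0.62775422 0.08119365 0.19151633] [3.14128550e+00 4.27743847e-05 4.20844671e-02] [-2.33842221 -0.7119492   7.63264508]
[0.0232, -0.0009, -0.0132, 0.0001, 0.0, -0.0004] rows>=0.3
[0.0054, -0.0009, 0.0039, 0.0001, 0.0, -0.0004] rows>=0.1
[-0.0106, -0.0009, 0.0227, 0.0001, 0.0, -0.0004] rows>=0.3
[-0.0178, -0.0009, 0.0327, 0.0001, 0.0, -0.0004] rows>=0.4
[-0.0246, -0.0009, 0.043, 0.0001, 0.0, -0.0004] rows>=0.5
```

>>> play_rows(deltas=[[-0.005,0,0.013,0,0,0,1],[-0.01,0,0.022,0,0,0,1],[-0.017,0,0.032,0,0,0,1],[-0.024,0,0.042,0,0,0,1],[-0.024,0,0.044,0,0,0,1]])

```text
clock: 3.9
position: [0.6154, 0.0808, 0.17]
tool_rot: [3.141, 0.001, 0.042]
force: [-13.4, -2.1, 27.3]
grip_width: 0.0003
finger_force: 13.7
```

>>> play_rows(deltas=[[0,0,0.003,0,0,0,1],[0,0,0.006,0,0,0,1],[0,0,0.006,0,0,0,1]])

```text
clock: 4.2
position: [0.6155, 0.0808, 0.1697]
tool_rot: [3.141, -0.0, 0.042]
force: [-27.1, -4.6, 59.2]
grip_width: -0.0002
finger_force: 29.5
```

>>> play_rows(deltas=[[0,0,-0.02,0,0,0,1],[-0.06,0,-0.1,0,0.07,0,1],[-0.16,0,-0.16,0,0.14,0,1],[-0.26,0,-0.16,0,0.21,0,1],[-0.34,0,-0.16,0,0.28,0,1]])

```text
clock: 4.7
position: [0.4988, 0.0707, 0.2431]
tool_rot: [3.116, -0.443, 0.041]
force: [0.7, -0.8, 0.5]
grip_width: -0.0
finger_force: 0.0
```

Run:
```python
from go import *
o=observe();print(o['position'],o['tool_rot'],o['force'])
s=grab_frame('side')[:,:,::-1];t=grab_frame('top')[:,:,::-1];cv2.imwrite('pics/s3.png',s);cv2.imwrite('pics/t3.png',t)
cv2.imwrite('pics/c3.png',np.hstack([crop('',140,200,260,320,600,600,img=s),crop('',240,140,280,260,200,600,img=t)]))
```

```text
[0.49878789 0.07065022 0.24310117] [ 3.11589812 -0.44286694  0.04149091] [ 0.66460124 -0.8440954   0.50998037]
```

View pics/c3.png

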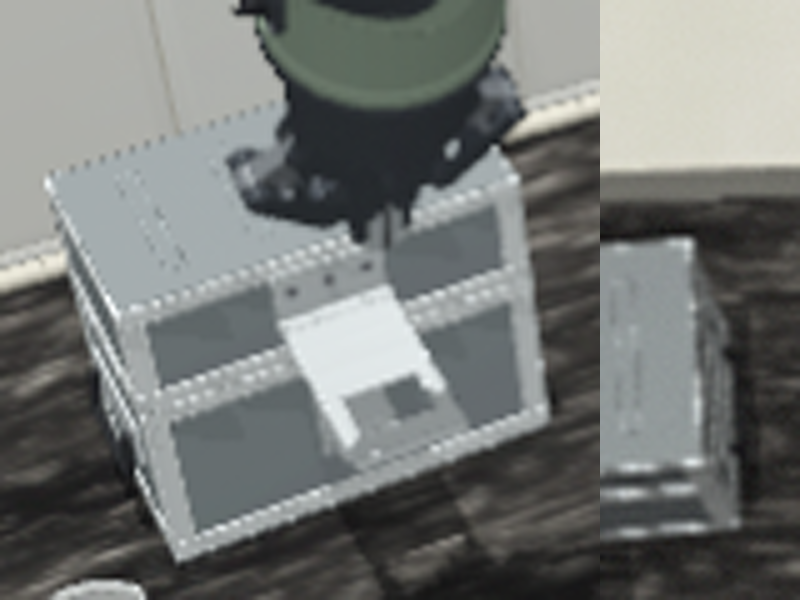

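Run:
```python
from go import *
import model
S=lambda x,y:(140+(x+.5)/5-.5,200+(y+.5)/5-.5); T=lambda x,y:(240+(x-600+.5)/5-.5,140+(y+.5)/5-.5)
old=model.pts
model.pts=lambda p:dict(old(p),kTL=[57.5,100,170],kTR=[57.5,-100,170])
obs=[('side','lTL',S(122,318)),('side','lTR',S(518,180)),('side','bBR',S(548,412)),('side','bBL',S(180,560)),('side','kTL',S(47,180)),
('top','lTR',T(698,466)),('top','bBR',T(739,525)),('top','kTR',T(692,239)),('side','hhL',S(282,320)),('side','hL',S(352,450)),('side','hR',S(440,388)),('side','hhR',S(388,285))]
p,r=fit(obs,[.65,.08,.04,0,1.57],[0,1,2,4]); print(p,[(o[0],o[1],x.round(1).tolist()) for o,x in zip(obs,r)])
for sel in('side','top'):
    p2,r=fit([o for o in obs if o[0]==sel and o[1][:1]!='h'],p,[0,1,2]); print(sel,p2)
```

```text
[0.64784055 0.08265224 0.04523716 0.         1.70495566] [('side', 'lTL', [-0.9, -1.2]), ('side', 'lTR', [-0.3, -0.4]), ('side', 'bBR', [0.2, 3.4]), ('side', 'bBL', [0.2, 0.8]), ('side', 'kTL', [0.5, -1.1]), ('top', 'lTR', [0.4, -1.9]), ('top', 'bBR', [-0.2, -0.1]), ('top', 'kTR', [-0.6, -0.2]), ('side', 'hhL', [-0.1, 2.1]), ('side', 'hL', [-0.6, -2.5]), ('side', 'hR', [4.8, 1.7]), ('side', 'hhR', [0.6, 1.6])]
side [0.64827958 0.0832287  0.07110895 0.         1.70495566]
top [0.64781472 0.08212114 0.02815833 0.         1.70495566]
```

```bash
sed -i 's/^CH=.*/CH=[0.650,0.0825,0.045]/' go.py
python3 - <<'E'
from go import *
t=.66; tx=np.array([np.cos(t),0,np.sin(t)])
def tcp(b,L,side,clear=0): # side=-1 lower corner,+1 upper
    H=np.array([-62,0,130.]); c=H+L*np.array([-np.sin(b),0,-np.cos(b)])+(1.5+clear)*np.array([-np.cos(b),0,np.sin(b)])
    return (chest(c-side*11*tx),.045,t)
T=[tcp(1.65,52,-1,30),tcp(1.6,52,-1,4)]
deltas(T)
print('then',T[-1][0]);base=(T[-1][0],Rt(.045,t))
deltas([tcp(1.45,52,-1),tcp(1.2,52,-1),tcp(.92,52,-1),tcp(.7,31,1),tcp(.5,32,1),tcp(.3,33,1),tcp(.15,34,1),tcp(0,34,1)],base)
E
```

```text
[0.0318, -0.0129, 0.1692, 0.0137, 0.1051, 0.0019] rows>=1.7
[0.0031, -0.0144, 0.2186, 0.0137, 0.1051, 0.0019] rows>=2.2
then [0.54497911 0.07777087 0.14376032]
[-0.0144, -0.0, 0.0187, 0.0, 0.0, 0.0] rows>=0.2
[-0.0256, -0.0, 0.0421, 0.0, 0.0, 0.0] rows>=0.5
[-0.0307, -0.0, 0.0707, 0.0, 0.0, 0.0] rows>=0.8
[-0.032, -0.0, 0.0847, 0.0, 0.0, 0.0] rows>=0.9
[-0.0306, -0.0, 0.0974, 0.0, 0.0, 0.0] rows>=1.0
[-0.0265, -0.0, 0.11, 0.0, 0.0, 0.0] rows>=1.1
[-0.0221, 0.0, 0.1193, 0.0, 0.0, 0.0] rows>=1.2
[-0.0148, -0.0, 0.1265, 0.0, 0.0, 0.0] rows>=1.3
```

>>> play_rows(deltas=[[0.03,-0.013,0.07,0.007,0.05,0,1],[0.032,-0.013,0.14,0.0137,0.105,0.002,1],[0.02,-0.0144,0.19,0.0137,0.105,0.002,1],[0.003,-0.0144,0.2186,0.0137,0.105,0.002,1],[0.003,-0.0144,0.2186,0.0137,0.105,0.002,1]])

```text
clock: 5.3
position: [0.5691, 0.0797, 0.2355]
tool_rot: [3.136, -0.578, 0.047]
force: [0.2, 0.9, 0.3]
grip_width: 0.0
finger_force: 0.0
```

>>> play_rows(deltas=[[-0.014,0,0.0187,0,0,0,1],[-0.02,0,0.03,0,0,0,1],[-0.0256,0,0.042,0,0,0,1],[-0.028,0,0.056,0,0,0,1],[-0.031,0,0.07,0,0,0,1],[-0.032,0,0.085,0,0,0,1],[-0.031,0,0.097,0,0,0,1]])

```text
clock: 6.0
position: [0.5895, 0.0797, 0.2064]
tool_rot: [3.13, -0.541, 0.051]
force: [-0.1, -0.2, 0.2]
grip_width: -0.0002
finger_force: 0.0
```

Run:
```python
from go import *
o=observe();print(o['position'],o['tool_rot'],o['force'])
s=grab_frame('side')[:,:,::-1];cv2.imwrite('pics/s4.png',s)
cv2.imwrite('pics/c4.png',crop('',140,200,260,320,600,600,img=s))
```

```text
[0.5894556  0.07972162 0.20644201] [ 3.12994707 -0.54098285  0.05105906] [-0.05637828 -0.17708628  0.17843123]
```

View pics/c4.png

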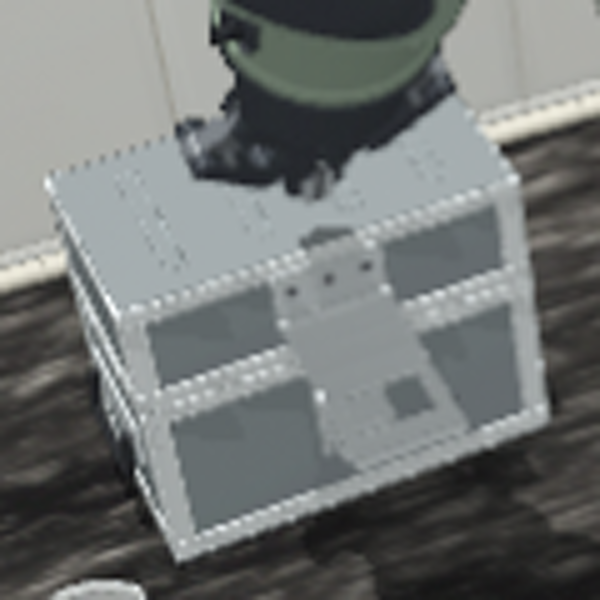

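Run:
```python
from go import *
o=observe();print(o['qpos'].round(3))
```

```text
[-0.409  0.327  0.116  2.172  0.722  0.162 -2.519]
```

>>> play_rows(deltas=[[0,0,-0.1,0,0,-0.07,1],[0,0,-0.15,0,0,-0.14,1],[0,0,-0.15,0,0,-0.21,1],[0,0,-0.15,0,0,-0.28,1],[0,0,-0.15,0,0,-0.35,1],[0,0,-0.15,0,0,-0.42,1],[0,0,-0.15,0,0,-0.49,1],[0,0,-0.15,0,0,-0.56,1],[0,0,-0.15,0,0,-0.63,1],[0,0,-0.15,0,0,-0.7,1]])

```text
clock: 7.05
position: [0.5504, 0.0786, 0.2712]
tool_rot: [2.601, -0.041, 1.531]
force: [-0.2, 0.1, -0.2]
grip_width: -0.0002
finger_force: 0.0
```

>>> play_rows(deltas=[[0,0,0,0,0,-0.07,1],[0,0,0,0,0,-0.14,1],[0,0,0,0,0,-0.21,1],[0,0,0,0,0,-0.28,1],[0,0,0,0,0,-0.35,1],[0,0,0,0,0,-0.42,1],[0,0,0,0,0,-0.49,1],[0,0,0,0,0,-0.56,1],[0,0,0,0,0,-0.63,1],[0,0,0,0,0,-0.7,1]])

```text
clock: 8.05
position: [0.5504, 0.0786, 0.2712]
tool_rot: [3.032, 0.531, 2.956]
force: [0.1, 0.0, -0.5]
grip_width: 0.0
finger_force: 0.0
```

```bash
cat >> go.py <<'E'
def Rt(yaw,lean): return R.from_euler('z',yaw)*R.from_euler('x',np.pi)*R.from_euler('y',lean)*R.from_euler('z',np.pi) # flipped half turn
E
python3 - <<'E'
from go import *
o=observe();print(o['qpos'].round(3),o['position'],o['tool_rot'])
deltas([([.50,.076,.24],.045,.45),([.50,.076,.24],.045,.66)])
E
```

```text
[ 0.205  0.192 -0.615  2.16   0.782  0.411  0.381] [0.55043289 0.0786416  0.27117202] [3.03182269 0.53146729 2.95613972]
[0.1162, -0.0241, 0.0014, 0.0003, 0.044, -0.0948] rows>=1.5
[0.1162, -0.0241, 0.0014, -0.0096, -0.056, -0.0943] rows>=1.5
```

>>> play_rows(deltas=[[0.04,-0.01,0,0,-0.01,-0.04,1],[0.08,-0.02,0,0,-0.03,-0.08,1],[0.116,-0.024,0,-0.01,-0.056,-0.094,1],[0.116,-0.024,0,-0.01,-0.056,-0.094,1],[0.116,-0.024,0,-0.01,-0.056,-0.094,1],[0.116,-0.024,0,-0.01,-0.056,-0.094,1]])

```text
clock: 8.65
position: [0.4991, 0.0764, 0.2403]
tool_rot: [3.137, 0.66, -3.104]
force: [-0.9, 0.4, 0.8]
grip_width: 0.0001
finger_force: 0.0
```

Run:
```python
from go import *
o=observe();print(o['qpos'].round(3),o['position'],o['tool_rot'])
deltas([([.50,.076,.24],.045,.66),([.545,.0778,.19],.045,.66),([.545,.0778,.144],.045,.66)])
```

```text
[ 0.07   0.143 -0.523  2.403  1.623  0.301 -0.343] [0.4990992  0.07642012 0.24028233] [ 3.13685897  0.65959893 -3.10382615]
[-0.0011, -0.0009, 0.0015, 0.0001, -0.0002, -0.0027] rows>=0.0
[-0.0109, -0.0014, 0.1357, 0.0001, -0.0002, -0.0027] rows>=1.4
[0.0454, -0.0017, 0.2084, 0.0001, -0.0002, -0.0027] rows>=2.1
```

>>> play_rows(deltas=[[0.0,-0.001,0.05,0,0,0,1],[-0.005,-0.001,0.1,0,0,0,1],[0,-0.001,0.14,0,0,0,1],[0.02,-0.002,0.175,0,0,0,1],[0.045,-0.002,0.208,0,0,0,1],[0.045,-0.002,0.208,0,0,-0.003,1],[0.045,-0.002,0.208,0,0,-0.003,1]])

```text
clock: 9.35
position: [0.5458, 0.0773, 0.1447]
tool_rot: [-3.141, 0.659, -3.097]
force: [0.2, -0.5, 0.3]
grip_width: 0.0004
finger_force: 0.0
```

Run:
```python
from go import *
o=observe();print(o['qpos'].round(3),o['position'],o['tool_rot'],o['force'])
t=.66; tx=np.array([np.cos(t),0,np.sin(t)])
def tcp(b,L,side,clear=0):
    H=np.array([-62,0,130.]); c=H+L*np.array([-np.sin(b),0,-np.cos(b)])+(1.5+clear)*np.array([-np.cos(b),0,np.sin(b)])
    return (chest(c-side*11*tx),.045,t)
deltas([tcp(1.45,52,-1),tcp(1.2,52,-1),tcp(.92,52,-1),tcp(.7,31,1),tcp(.5,32,1),tcp(.3,33,1),tcp(.15,34,1),tcp(0,34,1)])
```

```text
[ 0.144  0.471 -0.622  2.381  2.147  0.536 -0.78 ] [0.54581855 0.07728414 0.14471392] [-3.14121119  0.65895554 -3.09715468] [ 0.20787168 -0.47059343  0.27710285]
[0.0169, 0.0011, 0.0192, -0.0003, -0.0005, -0.0002] rows>=0.3
[0.028, 0.0011, 0.0426, -0.0003, -0.0005, -0.0002] rows>=0.5
[0.0331, 0.0011, 0.0712, -0.0003, -0.0005, -0.0002] rows>=0.8
[0.0344, 0.0011, 0.0852, -0.0003, -0.0005, -0.0002] rows>=0.9
[0.033, 0.0011, 0.098, -0.0003, -0.0005, -0.0002] rows>=1.0
[0.0289, 0.0011, 0.1106, -0.0003, -0.0005, -0.0002] rows>=1.1
[0.0244, 0.0011, 0.1199, -0.0003, -0.0005, -0.0002] rows>=1.2
[0.0171, 0.0011, 0.127, -0.0003, -0.0005, -0.0002] rows>=1.3
```

>>> play_rows(deltas=[[0.017,0.001,0.019,0,0,0,1],[0.023,0.001,0.031,0,0,0,1],[0.028,0.001,0.043,0,0,0,1],[0.031,0.001,0.057,0,0,0,1],[0.033,0.001,0.071,0,0,0,1],[0.034,0.001,0.085,0,0,0,1],[0.033,0.001,0.098,0,0,0,1],[0.031,0.001,0.105,0,0,0,1],[0.029,0.001,0.11,0,0,0,1]])

```text
clock: 10.25
position: [0.5681, 0.0791, 0.092]
tool_rot: [3.141, 0.66, -3.097]
force: [-1.2, 0.4, 1.7]
grip_width: -0.0001
finger_force: 0.8
```

>>> play_rows(deltas=[[-0.002,0,0.005,0,0,0,1],[-0.004,0,0.009,0,0,0,1],[-0.008,0,0.012,0,0,0,1],[-0.008,0,0.012,0,0,0,1]])

```text
clock: 10.65
position: [0.5749, 0.0794, 0.0901]
tool_rot: [3.141, 0.66, -3.097]
force: [-0.9, 0.2, -0.5]
grip_width: -0.0
finger_force: 0.1
```

Run:
```python
from go import *
o=observe();print(o['qpos'].round(3),o['position'],o['tool_rot'],o['force'])
c,s=np.cos(.045),np.sin(.045); d=o['position']-[.65,.0825,0]; print('chestframe',(c*d[0]+s*d[1]).round(4),(-s*d[0]+c*d[1]).round(4))
s=grab_frame('side')[:,:,::-1];t=grab_frame('top')[:,:,::-1];cv2.imwrite('pics/s5.png',s);cv2.imwrite('pics/t5.png',t)
cv2.imwrite('pics/c5.png',np.hstack([crop('',140,200,260,320,400,400,img=s),crop('',160,160,280,280,400,400,img=t)]))
```

```text
[ 0.155  0.648 -0.626  2.333  2.273  0.65  -0.836] [0.57488047 0.07935665 0.09008089] [ 3.14129103  0.66010477 -3.09711208] [-0.85111805  0.20333414 -0.45519175]
chestframe -0.0752 0.0002
```

View pics/c5.png

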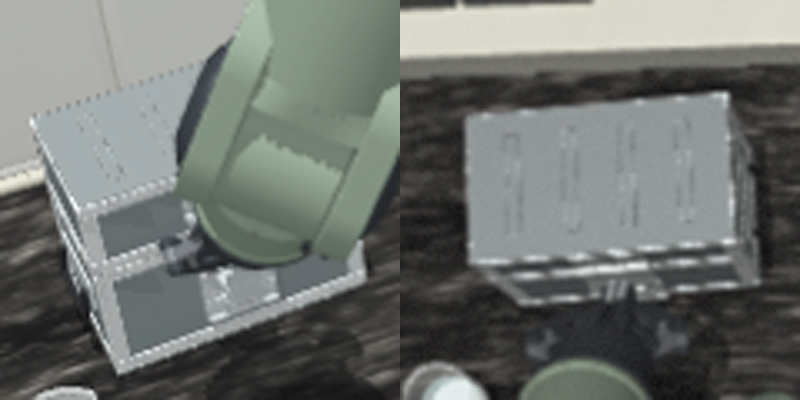

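>>> play_rows(deltas=[[-0.003,0,0.0025,0,0,0,1],[-0.0063,0,0.005,0,0,0,1],[-0.0063,0,0.005,0,0,0,1]])

```text
clock: 11.05
position: [0.5764, 0.0796, 0.0892]
tool_rot: [3.141, 0.656, -3.096]
force: [-21.7, -1.5, 11.1]
grip_width: -0.0
finger_force: 11.0
```

>>> play_rows(deltas=[[-0.003,0,0.0025,0,0,0,1],[-0.0063,0,0.005,0,0,0,1],[-0.0063,0,0.005,0,0,0,1]])

```text
clock: 11.35
position: [0.5773, 0.0797, 0.0883]
tool_rot: [-3.141, 0.652, -3.094]
force: [-61.9, -6.4, 42.8]
grip_width: 0.0003
finger_force: 30.4
```

Run:
```python
from go import *
import model
Q=[plane('top',160+(x-400+.5)*.3-.5,160+(y+.5)*.3-.5,.17) for x,y in [(470,263),(735,241),(728,94),(467,115)]]
Q=np.array(Q)[:,:2]; print(Q)
print('front',np.linalg.norm(Q[0]-Q[1]),'yaw',np.arctan2(-(Q[0]-Q[1])[0],(Q[0]-Q[1])[1]),'back yaw',np.arctan2(-(Q[3]-Q[2])[0],(Q[3]-Q[2])[1]),'side yaw',np.arctan2(*(Q[2]-Q[1])[::-1]),np.arctan2(*(Q[3]-Q[0])[::-1]),'center',Q.mean(0))
o=observe();print(o['position'],o['force'])
```

```text
[[ 0.58151244  0.18061314]
 [ 0.59227126 -0.02115237]
 [ 0.70801476 -0.01628919]
 [ 0.69833267  0.18584492]]
front 0.2020521539458241 yaw 0.05327293731390809 back yaw 0.04786278390763019 side yaw 0.0419921283970844 0.04475499906284959 center [0.64503278 0.08225412]
[0.57728338 0.07968152 0.08828966] [-61.9238697   -6.37209131  42.84278429]
```

>>> play_rows(deltas=[[0.004,0,-0.01,0,0,0,1],[0.02,0,-0.05,0,0,0,0.8],[0.02,0,-0.15,0,0,0,0.55],[0.02,0,-0.25,0,0,0,0.55],[0.02,0,-0.3,0,0,0,0.55]])

```text
clock: 11.85
position: [0.5172, 0.0815, 0.1588]
tool_rot: [3.14, 0.662, -3.098]
force: [0.4, -0.5, -0.6]
grip_width: 0.0383
finger_force: 0.0
```

```bash
sed -i 's/^CH=.*/CH=[0.648,0.0823,0.047]/' go.py
cat > pin.py <<'E'
from go import *
def seg(n,x0,y0,x1,y1,z,thr=110,im=None):
    im=grab_frame(n) if im is None else im
    g=cv2.resize(im[y0:y1,x0:x1].min(2),None,fx=6,fy=6,interpolation=cv2.INTER_CUBIC)
    k,l,st,_=cv2.connectedComponentsWithStats((g>thr).astype(np.uint8)); i=1+np.argmax(st[1:,4])
    ys,xs=np.nonzero(l==i); c=cv2.minAreaRect(np.c_[xs,ys].astype(np.float32)); b=cv2.boxPoints(c)
    b=(b+.5)/6-.5+[x0,y0]
    e=sorted([(np.linalg.norm(b[i]-b[(i+1)%4]),i) for i in range(4)])[:2]
    E=[(b[i]+b[(i+1)%4])/2 for _,i in e]; E.sort(key=lambda p:p[0]) # left = tip
    return np.array(E),[plane(n,*p,z) for p in E],st[i,4]/36
E
python3 - <<'E'
from pin import *
o=observe();print(o['qpos'].round(2),o['position'],o['tool_rot'],o['grip_width'])
for thr in(90,120,150):
    E,P,a=seg('top',345,270,405,315,.008,thr); d=P[0]-P[1]; print(E.round(1).tolist(),a,P,np.linalg.norm(d),'yaw',np.arctan2(-d[0],d[1]))
im=grab_frame('side'); u=proj('side',[P[0],P[1]]); print('side expects',u, im[u[:,1].astype(int),u[:,0].astype(int)])
E
```

```text
[ 0.4   0.51 -0.99  2.43  1.98  0.68 -0.61] [0.51719977 0.08147847 0.15881624] [ 3.13974943  0.6616116  -3.09760666] 0.03827622217041066
[[353.1, 293.8], [381.1, 283.2]] 143.25 [array([ 0.44768865, -0.25626088,  0.008     ]), array([ 0.47467927, -0.33457948,  0.008     ])] 0.08283898041844577 yaw 0.3318791804213238
[[353.5, 294.0], [380.9, 283.6]] 118.97222222222223 [array([ 0.44719694, -0.25750304,  0.008     ]), array([ 0.47372932, -0.33391604,  0.008     ])] 0.08088828046201513 yaw 0.3341990700981292
[[353.9, 293.9], [380.5, 283.6]] 97.08333333333333 [array([ 0.44722965, -0.25857216,  0.008     ]), array([ 0.47361969, -0.33303913,  0.008     ])] 0.07900483018834938 yaw 0.3405766941072571
side expects [[356.68372212 290.34426774]
 [376.8394018  275.14115383]] [[155 172 154]
 [148 166 147]]
```

Run:
```python
from go import *
deltas([([.47,-.1,.2],.15,.5),([.436,-.354,.12],.335,.35)])
```

```text
[0.0321, -0.3554, -0.1381, -0.0265, 0.0754, -0.0451] rows>=3.8
[0.1984, -0.861, -0.0678, -0.066, 0.1463, -0.1248] rows>=8.9
```

>>> play_rows(deltas=[[0.01,-0.09,-0.05,-0.005,0.02,-0.01,0.55],[0.02,-0.18,-0.1,-0.01,0.04,-0.02,0.55],[0.025,-0.27,-0.138,-0.02,0.06,-0.03,0.55],[0.03,-0.355,-0.138,-0.027,0.075,-0.045,0.55],[0.06,-0.45,-0.13,-0.034,0.09,-0.06,0.55],[0.1,-0.54,-0.12,-0.042,0.1,-0.075,0.55],[0.13,-0.63,-0.1,-0.05,0.12,-0.09,0.55],[0.16,-0.72,-0.09,-0.058,0.135,-0.11,0.55],[0.18,-0.8,-0.08,-0.066,0.146,-0.125,0.55],[0.198,-0.861,-0.068,-0.066,0.146,-0.125,0.55]])

```text
clock: 13.05
position: [0.4652, -0.1605, 0.1553]
tool_rot: [-3.133, 0.352, -2.809]
force: [1.6, -0.8, -0.8]
grip_width: 0.0384
finger_force: 0.0
```

Run:
```python
from go import *
o=observe();print(o['qpos'].round(2),o['position'],o['tool_rot'],o['grip_width'])
deltas([([.436,-.354,.12],.335,.35),([.436,-.354,.03],.335,.35)])
```

```text
[ 1.27  0.61 -1.21  2.2   0.86  0.52  1.41] [ 0.4651936  -0.16045708  0.1553105 ] [-3.13317023  0.35162486 -2.80854555] 0.038447111379492804
[0.1949, -0.3467, 0.0066, -0.0043, 0.0008, -0.0009] rows>=4.0
[0.2569, -0.3453, 0.1756, -0.0043, 0.0008, -0.0009] rows>=4.6
```

>>> play_rows(deltas=[[0.05,-0.08,0,0,0,0,0.55],[0.1,-0.17,0,0,0,0,0.55],[0.15,-0.26,0.005,0,0,0,0.55],[0.195,-0.347,0.007,-0.004,0,0,0.55],[0.195,-0.347,0.007,-0.004,0,0,0.55],[0.195,-0.347,0.007,-0.004,0,0,0.55],[0.195,-0.347,0.007,-0.004,0,0,0.55]])

```text
clock: 13.75
position: [0.4347, -0.3528, 0.119]
tool_rot: [3.14, 0.351, -2.812]
force: [0.2, -0.3, 0.5]
grip_width: 0.0384
finger_force: 0.0
```

Run:
```python
from pin import *
o=observe();print(o['qpos'].round(2),o['position'],o['tool_rot'],o['grip_width'])
deltas([([.436,-.354,.03],.335,.35),([.436,-.354,.005],.335,.35)])
im=grab_frame('top');cv2.imwrite('pics/t6.png',im[:,:,::-1])
for thr in(120,150):
    E,P,a=seg('top',345,270,405,315,.008,thr,im); d=P[0]-P[1]; print(E.round(1).tolist(),a,np.linalg.norm(d),'yaw',np.arctan2(-d[0],d[1]))
```

```text
[ 1.57  0.86 -1.21  1.97  0.84  0.71  1.88] [ 0.43467214 -0.3527794   0.11901537] [ 3.14042278  0.35089531 -2.81230875] 0.038409535210354805
[0.0596, -0.0034, 0.1678, -0.0004, 0.0004, -0.0026] rows>=1.8
[0.0768, -0.0034, 0.2147, -0.0004, 0.0004, -0.0026] rows>=2.3
[[353.5, 293.9], [380.8, 283.6]] 116.86111111111111 0.08078538343228547 yaw 0.33420466942618415
[[353.9, 293.8], [380.5, 283.7]] 93.91666666666667 0.0787314134728095 yaw 0.33409540825473255
```

>>> play_rows(deltas=[[0.02,-0.002,0.06,0,0,0,0.55],[0.04,-0.003,0.12,0,0,-0.002,0.55],[0.06,-0.003,0.168,0,0,-0.003,0.55],[0.07,-0.003,0.195,0,0,-0.003,0.55],[0.077,-0.003,0.214,0,0,-0.003,0.55],[0.077,-0.003,0.214,0,0,-0.003,0.55]])

```text
clock: 14.4
position: [0.4358, -0.3538, 0.0058]
tool_rot: [-3.141, 0.352, -2.805]
force: [1.4, 0.8, 0.6]
grip_width: 0.0381
finger_force: 0.0
```

>>> play_rows(deltas=[[0,0,0,0,0,0,0.8],[0,0,0,0,0,0,1],[0,0,0,0,0,0,1],[0,0,0,0,0,0,1],[0,0,0,0,0,0,1],[0,0,0,0,0,0,1]], newtons=60)

```text
clock: 15.0
position: [0.4361, -0.3548, 0.0075]
tool_rot: [-3.139, 0.354, -2.806]
force: [-1.2, 1.7, 5.5]
grip_width: 0.0136
finger_force: 58.5
```

Run:
```python
from pin import *
o=observe();print(o['qpos'].round(2),o['position'],o['tool_rot'],o['grip_width'],o['force'],o['finger_force'])
im=grab_frame('top')
for thr in(120,150):
    E,P,a=seg('top',345,270,405,315,.008,thr,im); d=P[0]-P[1]; print(E.round(1).tolist(),P,a,np.linalg.norm(d),'yaw',np.arctan2(-d[0],d[1]))
deltas([([.436,-.354,.10],.335,.35)])
```

```text
[ 1.45  0.99 -0.99  2.    1.08  0.52  1.75] [ 0.43610099 -0.35482406  0.00749175] [-3.1390205   0.35357984 -2.80599125] 0.013553398893627066 [-1.17755682  1.66884603  5.45048408] 58.5311096906662
[[353.9, 293.8], [380.8, 283.6]] [array([ 0.4476887 , -0.25858914,  0.008     ]), array([ 0.47374517, -0.333801  ,  0.008     ])] 115.86111111111111 0.07959751336817443 yaw 0.3335006876638886
[[354.3, 293.8], [380.5, 283.7]] [array([ 0.44768109, -0.25949933,  0.008     ]), array([ 0.47339982, -0.33283223,  0.008     ])] 93.22222222222223 0.07771208442351135 yaw 0.3373090946493212
[-0.0644, 0.0012, -0.1734, -0.0011, 0.0017, 0.0003] rows>=1.9
```

```bash
cat > ins.py <<'E'
from pin import *
OFF=np.array([-.0424,-.008,.0075]); L0=.3536   # TCP in pin frame at grasp, lean of tool rel. to pin
def ins(s,lean=.52,dx=0,dz=0,yaw=None,ch=None):
    """tool target with pin_mid at chest y = -s (mm) before staple"""
    ch=ch or CH; yaw=ch[2] if yaw is None else yaw
    Rp=R.from_euler('z',yaw)*R.from_euler('y',-(lean-L0))
    mid=chest([-71.5+dx,-s,62+dz],ch)
    return (mid+Rp.apply(OFF-np.array([0,.015,.006])),yaw,lean)
E
python3 - <<'E'
from ins import *
deltas([([.436,-.354,.10],.335,.35),([.45,-.22,.16],.2,.42),ins(110,dz=60),ins(103)])
print(ins(103),ins(0))
E
```

```text
[-0.0644, 0.0012, -0.1734, -0.0011, 0.0017, 0.0003] rows>=1.9
[-0.2136, 0.2448, -0.2469, 0.0232, -0.0316, 0.06] rows>=4.1
[-0.4457, 0.4954, -0.0691, 0.0571, -0.0787, 0.1251] rows>=6.7
[-0.4079, 0.5091, 0.0449, 0.0571, -0.0787, 0.1251] rows>=6.5
(array([ 0.54048243, -0.04889635,  0.05645644]), 0.047, 0.52) (array([0.53564321, 0.05398991, 0.05645644]), 0.047, 0.52)
```

>>> play_rows(deltas=[[-0.01,0,-0.027,0,0,0,1],[-0.03,0,-0.08,0,0,0,1],[-0.05,0,-0.13,0,0,0,1],[-0.064,0,-0.173,0,0,0,1],[-0.064,0,-0.173,0,0,0,1]])

```text
clock: 15.55
position: [0.4366, -0.3555, 0.1017]
tool_rot: [-3.136, 0.354, -2.806]
force: [1.2, 0.9, -1.2]
grip_width: 0.0134
finger_force: 58.9
```

>>> play_rows(deltas=[[-0.04,0.06,-0.03,0.006,-0.008,0.015,1],[-0.08,0.12,-0.06,0.012,-0.016,0.03,1],[-0.12,0.18,-0.07,0.018,-0.024,0.045,1],[-0.15,0.245,-0.074,0.024,-0.033,0.06,1],[-0.2,0.31,-0.04,0.03,-0.045,0.075,1],[-0.26,0.37,0,0.04,-0.055,0.09,1],[-0.32,0.43,0.05,0.05,-0.07,0.11,1],[-0.381,0.495,0.104,0.058,-0.08,0.125,1],[-0.381,0.495,0.104,0.058,-0.08,0.125,1],[-0.381,0.495,0.104,0.058,-0.08,0.125,1]])

```text
clock: 16.55
position: [0.5001, -0.1317, 0.1295]
tool_rot: [-3.122, 0.49, -3.069]
force: [-0.0, 0.0, -1.0]
grip_width: 0.0135
finger_force: 59.0
```

Run:
```python
from ins import *
o=observe();print(o['qpos'].round(2),o['position'],o['tool_rot'],o['grip_width'],o['force'])
deltas([ins(110,dz=60),ins(103,dz=30),ins(103)])
```

```text
[ 0.95  0.54 -0.92  2.32  1.68  0.31  0.24] [ 0.50008242 -0.13167811  0.12945603] [-3.12187143  0.49043525 -3.06932921] 0.01353885545681583 [-0.01436725  0.00273151 -1.02427732]
[-0.0691, 0.1466, 0.0635, -0.0036, -0.014, 0.0107] rows>=1.7
[-0.0411, 0.1616, 0.1163, -0.0036, -0.014, 0.0107] rows>=2.0
[-0.0129, 0.1627, 0.1692, -0.0036, -0.014, 0.0107] rows>=2.4
```

>>> play_rows(deltas=[[-0.035,0.07,0.03,-0.002,-0.007,0.005,1],[-0.07,0.14,0.063,-0.004,-0.014,0.01,1],[-0.07,0.147,0.063,-0.004,-0.014,0.01,1],[-0.055,0.155,0.09,-0.004,-0.014,0.01,1],[-0.041,0.162,0.116,-0.004,-0.014,0.01,1],[-0.027,0.162,0.143,-0.004,-0.014,0.01,1],[-0.013,0.163,0.169,-0.004,-0.014,0.011,1],[-0.013,0.163,0.169,-0.004,-0.014,0.011,1]])

```text
clock: 17.35
position: [0.5391, -0.0486, 0.0548]
tool_rot: [3.138, 0.516, -3.095]
force: [0.2, 0.6, -0.5]
grip_width: 0.0134
finger_force: 59.0
```

Run:
```python
from ins import *
o=observe();print(o['qpos'].round(2),o['position'],o['tool_rot'],o['grip_width'],o['force'])
deltas([ins(103)])
# predicted shank from measured tool pose
Rm=R.from_euler('xyz',o['tool_rot']); Rp=Rm*(Rt(0,L0)).inv(); org=o['position']-Rp.apply(OFF)
pp=lambda v: org+Rp.apply(np.array(v)/1000)
mid,tip,base=pp([0,15,6]),pp([0,78,6]),pp([0,0,6])
print('mid',mid,'tip',tip,'staple',chest([-71.5,0,62]))
st={k:chest(v) for k,v in dict(sFT_R=[-82.5,-15,72.75],sFT_L=[-82.5,15,72.75],sFB_R=[-82.5,-15,51.25],hR=[-60.5,-28,30],hL=[-60.5,28,30]).items()}
out=[]
for n,w,h in(('side',110,110),('top',110,110)):
    im=np.ascontiguousarray(grab_frame(n)[:,:,::-1]); cv2.imwrite(f'pics/{n}7.png',im)
    c=proj(n,chest([-71.5,-30,62]))[0].astype(int); x0,y0=c-55
    cr=crop('',x0,y0,x0+110,y0+110,400,400,img=im)
    for P,col in [(mid,(0,0,255)),(tip,(0,0,255)),(base,(0,0,255))]+[(v,(0,255,0)) for v in st.values()]:
        u=(proj(n,P)[0]+.5-[x0,y0])*400/110; cv2.circle(cr,tuple(u.astype(int)),2,col,1)
    out.append(cr); print(n,x0,y0)
cv2.imwrite('pics/c7.png',np.hstack(out))
```

```text
[ 0.78  0.84 -1.03  2.32  2.03  0.67 -0.19] [ 0.53914027 -0.048631    0.05483583] [ 3.13782003  0.51624406 -3.0953831 ] 0.01336668324300733 [ 0.19472851  0.58098803 -0.50015304]
[-0.0039, -0.0006, -0.0015, 0.0016, -0.0018, -0.0003] rows>=0.0
mid [ 0.58007059 -0.0236531   0.06029693] tip [0.57704325 0.03927378 0.06050363] staple [0.57657896 0.07894074 0.062     ]
side 168 225
top 184 191
```

View pics/c7.png

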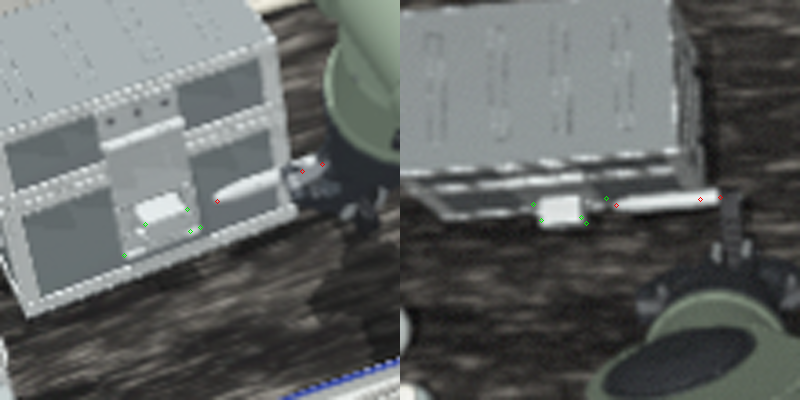

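Run:
```python
from ins import *
t=cv2.imread('pics/top7.png'); s=cv2.imread('pics/side7.png')
g=t[:,:,:].min(2).astype(int)
print(g[238:256,236:274:2])
o=observe()
Rm=R.from_euler('xyz',o['tool_rot']); Rp=Rm*(Rt(0,L0)).inv(); org=o['position']-Rp.apply(OFF)
pp=lambda v: org+Rp.apply(np.array(v)/1000)
Q=[pp([0,y,6]) for y in(0,20,40,60,78)]
print(proj('top',Q).round(1).tolist(),proj('side',Q).round(1).tolist())
g=s.min(2).astype(int); print(g[266:288,224:258:2])
```

```text
[[ 91  88 125 150 190 192 154 108 119 153 155 129 105 101  98  96  38  23
   34]
 [139 112 113 128 157 146 123  96  89  99  98  78  94 104 101  94  34  27
   41]
 [109  97  89  89  93  82  72  69  68  65  64  63  84 107 106  93  41  34
   55]
 [ 81  68  67  63  60  58  56  57  63  63  59  60  73 107 107  93  50  42
   65]
 [ 81  56  61  64  64  60  63  61  60  60  58  61  62  94 106 100  84  91
   45]
 [ 91  68  60  63  60  61  62  58  67  77  83 101 103 113 129 141 163 172
   53]
 [103  80  59  60  64  78  99 105 117 135 154 181 182 187 195 206 216 212
   67]
 [112  87  62  61 100 140 182 187 194 205 213 222 226 230 233 234 233 221
   80]
 [137 119  86  95 174 204 218 224 228 230 230 224 218 215 213 202 196 178
   76]
 [126 159 101 112 196 206 208 206 204 191 186 177 171 168 154 130 106  96
   65]
 [103 118  70  80 142 150 160 154 143 121 102  92  83  79  73  55  37  33
   63]
 [ 57  59  40  47  72  75  80  77  70  48  39  30  23  21  24  24  29  38
   64]
 [ 29  31  49  53  52  51  28  18  20  16  24  24  31  34  33  35  40  42
   56]
 [ 33  22  38  45  45  40  25  26  20  30  34  
[... 1383 characters left out ...]
223 218 195 170 141 114 105 103 146 161  68  87  53  90  67]
 [103 135 208 183 157 127 110 103 103 103 139 166  86  64  42  63  44]
 [101 115 150 128 116 106 104 104 104 104 128 166  86  43  37  38  38]
 [100 104 106 104 103 103 103 104 104 104 126 166 185  51  38  38  39]
 [100 104 104 104 103 103 104 103 103 103 172 166 184  52  54  53  39]
 [100 103 103 103 103 104 104 105 103 192 179 168 169  80  76  69  39]
 [ 98 104 104 104 104 103 104 132 192 181 172 167 153  82  66  47  32]
 [ 97 104 103 103 104 103 161 187 179 164 165 147  94  52  41  29  35]
 [ 97 103 104 103 104 193 171 174 160 160 118  86  32  31  32  41  51]
 [ 98 104 104 147 193 182 170 166 149 110  52  31  32  34  41  59  56]]
```

```bash
sed -i 's/^CH=.*/CH=[0.6474,0.0823,0.047]/' go.py
python3 - <<'E'
from ins import *
deltas([ins(s,yaw=.047) for s in(103,85,70,60,40,20,0)])
E
```

```text
[0.0003, -0.0006, 0.0001, 0.0013, -0.0008, 0.0] rows>=0.0
[0.0003, 0.0354, 0.0002, 0.0013, -0.0008, 0.0] rows>=0.4
[0.0003, 0.0654, 0.0003, 0.0013, -0.0008, 0.0] rows>=0.7
[0.0003, 0.0854, 0.0004, 0.0013, -0.0008, 0.0] rows>=0.9
[0.0003, 0.1254, 0.0005, 0.0013, -0.0008, 0.0] rows>=1.3
[0.0003, 0.1654, 0.0006, 0.0013, -0.0008, 0.0] rows>=1.7
[0.0003, 0.2054, 0.0007, 0.0013, -0.0008, 0.0] rows>=2.1
```

>>> play_rows(deltas=[[0,0.01,0,0.001,-0.001,0,1],[0,0.022,0,0.001,-0.001,0,1],[0,0.035,0,0.001,-0.001,0,1],[0,0.045,0,0.001,-0.001,0,1],[0,0.055,0,0.001,-0.001,0,1],[0,0.065,0,0.001,-0.001,0,1],[0,0.075,0,0.001,-0.001,0,1],[0,0.085,0,0.001,-0.001,0,1]])

```text
clock: 18.25
position: [0.5381, -0.0058, 0.0565]
tool_rot: [3.142, 0.521, -3.095]
force: [-0.4, -0.8, -1.3]
grip_width: 0.0135
finger_force: 59.1
```

Run:
```python
from ins import *
o=observe();print(o['position'],o['tool_rot'],o['force'],o['moment'])
deltas([ins(s,yaw=.047) for s in(60,40,20,0)])
```

```text
[ 0.5380638  -0.00582961  0.05650479] [ 3.14155233  0.520867   -3.09458874] [-0.3510478  -0.76060678 -1.33514734] [-0.17493416  0.82379556 -0.03076445]
[0.0004, -0.0002, -0.0001, 0.0, 0.0004, 0.0] rows>=0.0
[0.0004, 0.0398, -0.0001, 0.0, 0.0004, 0.0] rows>=0.4
[0.0004, 0.0798, -0.0001, 0.0, 0.0004, 0.0] rows>=0.8
[0.0004, 0.1198, -0.0001, 0.0, 0.0004, 0.0] rows>=1.2
```

No contact force; the tip has entered freely. Continuing.

>>> play_rows(deltas=[[0,0.01,0,0,0,0,1],[0,0.02,0,0,0,0,1],[0,0.03,0,0,0,0,1],[0,0.04,0,0,0,0,1]])

```text
clock: 18.65
position: [0.537, 0.014, 0.0565]
tool_rot: [-3.141, 0.521, -3.095]
force: [-3.6, -2.6, 0.1]
grip_width: 0.0134
finger_force: 59.1
```

>>> play_rows(deltas=[[0,0.01,0,0,0,0,1],[0,0.02,0,0,0,0,1],[0,0.03,0,0,0,0,1],[0,0.04,0,0,0,0,1]])

```text
clock: 19.05
position: [0.5359, 0.0339, 0.0564]
tool_rot: [-3.141, 0.52, -3.095]
force: [-5.4, -3.3, -0.3]
grip_width: 0.0135
finger_force: 59.3
```

Run:
```python
from ins import *
o=observe();print(o['position'],o['tool_rot'],o['force'],o['moment'])
deltas([ins(s,yaw=.047) for s in(20,10,0)])
```

```text
[0.53592188 0.03394593 0.05636568] [-3.14134237  0.52041916 -3.09458707] [-5.40313526 -3.27697045 -0.3407544 ] [-0.66069149  1.51986471 -0.40121639]
[-0.0002, 0.0001, -0.0001, -0.0001, 0.0002, 0.0] rows>=0.0
[-0.0002, 0.0201, -0.0001, -0.0001, 0.0002, 0.0] rows>=0.2
[-0.0002, 0.0401, -0.0001, -0.0001, 0.0002, 0.0] rows>=0.4
```

>>> play_rows(deltas=[[0.0014,0.008,-0.0008,0,0,0,1],[0.0014,0.016,-0.0008,0,0,0,1],[0.0014,0.024,-0.0008,0,0,0,1],[0.0014,0.032,-0.0008,0,0,0,1]])

```text
clock: 19.45
position: [0.5348, 0.0501, 0.0566]
tool_rot: [3.141, 0.521, -3.094]
force: [-1.5, -0.4, -0.5]
grip_width: 0.0136
finger_force: 59.1
```

>>> play_rows(deltas=[[0,0.004,0,0,0,0,1],[0,0.008,0,0,0,0,1],[0,0.008,0,0,0,0,1]])

```text
clock: 19.75
position: [0.5346, 0.0535, 0.0565]
tool_rot: [-3.141, 0.521, -3.095]
force: [-0.0, -2.9, -0.7]
grip_width: 0.0134
finger_force: 59.2
```

>>> play_rows(deltas=[[0,0.002,0,0,0,0,1],[0,0.004,0,0,0,0,1],[0,0.004,0,0,0,0,1]])

```text
clock: 20.05
position: [0.5345, 0.054, 0.0563]
tool_rot: [-3.139, 0.521, -3.096]
force: [-2.6, -10.1, 0.1]
grip_width: 0.0132
finger_force: 59.4
```

>>> play_rows(deltas=[[0,0.002,0,0,0,0,1],[0,0.004,0,0,0,0,1],[0,0.004,0,0,0,0,1]])

```text
clock: 20.35
position: [0.5343, 0.0544, 0.0561]
tool_rot: [-3.137, 0.52, -3.097]
force: [-4.3, -18.7, 1.2]
grip_width: 0.0137
finger_force: 59.7
```

>>> play_rows(deltas=[[0,-0.003,0,0,0,0,1],[0,-0.005,0,0,0,0,1],[0,-0.005,0,0,0,0,1]], newtons=20)

```text
clock: 20.65
position: [0.5345, 0.0538, 0.0564]
tool_rot: [-3.14, 0.521, -3.096]
force: [-2.7, -7.5, 0.1]
grip_width: 0.0133
finger_force: 59.4
```

>>> play_rows(deltas=[[0,0,0,0,0,0,0.8],[0,0,0,0,0,0,0.75],[0,0,0,0,0,0,0.7],[0,0,0,0,0,0,0.7],[0,0,0,0,0,0,0.7]])

```text
clock: 21.15
position: [0.5345, 0.0554, 0.0566]
tool_rot: [3.141, 0.521, -3.094]
force: [-0.0, 0.2, -0.3]
grip_width: 0.0254
finger_force: 0.0
```

Run:
```python
from ins import *
o=observe();print(o['qpos'].round(2),o['position'],o['grip_width'],o['force'])
for n in('side','top'): cv2.imwrite(f'pics/{n}8.png',grab_frame(n)[:,:,::-1])
# tip expected
print(proj('top',[chest([-71.5,63,62])]),proj('side',[chest([-71.5,63,62])]))
```

```text
[ 0.54  0.88 -1.1   2.33  1.97  0.86 -0.36] [0.53453424 0.05542605 0.05664061] 0.025390901090335635 [-0.00905277  0.16414282 -0.33683705]
[[205.3586836  249.56162888]] [[187.98525785 293.38902364]]
```

>>> play_rows(deltas=[[0,0,-0.02,0,0,0,0.7],[0,0,-0.05,0,0,0,0.7],[0,0,-0.09,0,0,0,0.7],[0,0,-0.14,0,0,0,0.7],[0,-0.03,-0.2,0,0,0,0.7],[0,-0.1,-0.25,0,0,0,0.7],[0,-0.2,-0.25,0,0,0,0.7],[0,-0.3,-0.25,0,0,0,0.7],[0,-0.4,-0.25,0,0,0,0.7],[0,-0.4,-0.25,0,0,0,0.7]])

```text
clock: 22.25
position: [0.4812, -0.1522, 0.1656]
tool_rot: [-3.139, 0.522, -3.099]
force: [-0.6, 1.5, -0.6]
grip_width: 0.0256
finger_force: 0.0
```

Run:
```python
from ins import *
o=observe();print(o['position'],o['force'])
s=np.ascontiguousarray(grab_frame('side')[:,:,::-1]);t=np.ascontiguousarray(grab_frame('top')[:,:,::-1])
out=[]
for n,im in(('side',s),('top',t)):
    c=proj(n,chest([-71.5,0,62]))[0].astype(int); x0,y0=c-35
    cr=crop('',x0,y0,x0+70,y0+70,400,400,img=im)
    for v in([-71.5,63,62],[-71.5,-15,62],[-71.5,-31,62]):
        u=(proj(n,chest(v))[0]+.5-[x0,y0])*400/70; cv2.circle(cr,tuple(u.astype(int)),3,(0,0,255),1)
    a=np.hstack([cr]); out.append(a)
x=np.hstack(out); y=np.hstack([crop('',120,230,320,330,400,200,img=s),crop('',140,200,340,300,400,200,img=t)])
cv2.imwrite('pics/c9.png',np.vstack([x,y]))
```

```text
[ 0.48121176 -0.15220383  0.16557522] [-0.58047594  1.53842002 -0.55945091]
```

View pics/c9.png

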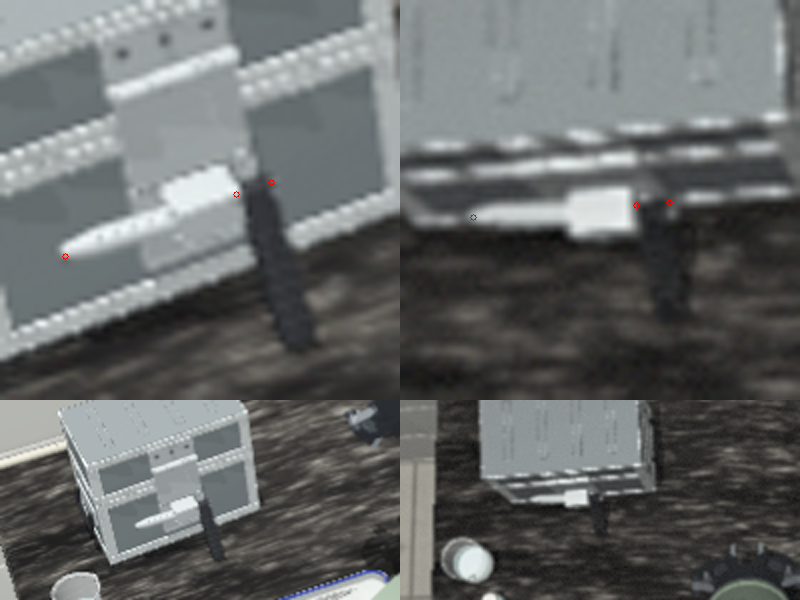

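```bash
python3 -c "
from workcell import *
print(job_done())"
```

```text
the job is handed in; nothing more can be done
None
```

The lid is shut, the hasp is flat over the staple, and the pin is fully home with its handle up against the staple. The job was handed in at about 22 s, with the robot clear of everything. The arm kept clear of the beaker, vials and carton, though I made no separate check of them at the end.

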